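# Kit the lower tier under the hinged divider flap

## Task

Lift the grey hinged divider flap of the blue kit box up to about upright, take the longer pneumatic cylinder from the upper row of the sloped stand and lay it gently, flat and lengthwise, in the front compartment of the box's lower tier. Then fold the flap fully down again over it and let go; leave the short cylinder, the bracket already in the box, the carton and the scanner where they are.

Things in the scene. Friction and masses are not known exactly. Their poses are not given: they have to be found in the camera images.
- kitbox: Fixed open blue plastic box, outer 210 (x) x 230 (y) x 85 mm high, walls and floor 5 mm, front wall (-x) only 55 mm high; origin at the centre of its underside, x from front to back (hinge side). Two tiers: the flap, at 57 mm height, is the floor of the upper one. A low rib along y (25 mm above the underside, 4 mm thick, at x = +14 mm) splits the lower tier into a front and a rear compartment.
- front_floor (a point): Centre of the floor of the box's front compartment, hidden under the flap until it is lifted: 5 mm above the box's underside, at box x = -44 mm, y = 0. Axes are the box's. The compartment is 112 mm (x) x 220 mm (y).
- flap (a joint): Angle of the divider flap: 0 = level (closed), grows as it is lifted about its back (+x) edge; about 1.57 is upright, stop at 1.75. Grey plastic plate 194 mm from hinge to free edge x 214 mm wide x 5 mm, 0.2 kg, with a stiff friction hinge (0.32 N m): it stays at whatever angle it is left. Starts closed or slightly ajar (up to 0.2).
- flap_handle (a point): Middle of the flap's steel bar handle: a round bar 10 mm in diameter, 100 mm long, along the box's y, on a post at each end, 35 mm above the flap's upper face (bar axis to face), near the free edge. A pinched bar turns between the fingers as the flap swings.
- flap_hinge (a point): Middle of the hinge axis, which runs along the box's y at box x = +98 mm, 57 mm above the box's underside, inside the back wall. In the flap's own frame (at angle 0 its axes are the box's) the handle bar lies at (-175, 0, +40) mm from here.
- longcyl_mid (a point): Centre of the barrel of the longer pneumatic cylinder: aluminium barrel with dark end caps, 36 x 36 mm square, 130 mm long along its own y, with a 12 mm steel rod sticking out 25 mm at its +y end; 0.3 to 0.54 kg. At the start it lies crosswise in the upper row of the stand: its own z is the slope's outward normal, its own x points up the slope.
- rack: Grey sloped stand: 210 x 210 mm board at 0.55 rad (31.5 deg), low edge towards its -x (the robot), high edge 140 mm over the bench; origin on the bench under the board's centre, where the board face is 85 mm high. Two rows, 113 mm apart along the slope; each part rests against two stop lugs (14 mm high, 16 mm wide) on its low side: upper row at y = +-48 mm, 80 mm free between; lower row +-34 mm.
- shortcyl_mid (a point): Centre of the barrel of the shorter cylinder (bystander) in the lower row: same section and look, barrel 90 mm long, rod 20 mm.
- bracket: Steel angle bracket (bystander) already in the box's rear compartment: 50 x 120 mm foot, 35 mm high; origin under its centre.
- carton: Closed cardboard carton (bystander) on the bench beyond the box and stand, 100 x 130 x 70 mm; origin under its centre.
- scanner: Grey and black hand scanner (bystander) lying on the bench, 168 x 55 x 45 mm, head to its +x; origin near its middle, on the bench.
There are look-alikes about, which are no part of the job. Leave any orange or pink look-alike of the part that bears longcyl_mid alone.

How it is judged:
By the outcome, as a careful person would: the job done as asked, in the order asked, and still so for the second after the job is handed in, with the robot touching nothing.
It also fails if it takes over 72 s, if anything falls off the work surface, if the arm or the gripper's body presses on something with over 40 N, if the wrist force passes 120 N, or if a joint passes its speed limit or range.

## Robot

A 7-joint arm with a two-finger parallel gripper is mounted at the origin on the work surface. World frame = base frame: x ahead of the robot, y to its left, z up, the work surface at z = 0. Lengths are in m, angles in rad, forces in N, time in s.
With the tool pointing down it reaches from about 0.4 to 0.85 m from the base axis. Payload 10.4 kg.
Tool frame: the origin (TCP) lies midway between the tips of the shut fingers; the grasp point (between the pads) lies 19 mm behind it; z points along the fingers, y is the line along which they close (so a half turn about z gives the same grasp; the last joint's range is limited). The gripper opens to 87 mm and grips with 3 to 60 N. Pads are 19 mm wide; open, the fingers measure 117 mm over their backs; the gripper's body (75 mm by 190 mm) begins 51 mm behind the grasp point.
Start: joints at [-1.222, 0.332, -0.065, 1.46, 0.022, 1.35, -0.088], TCP at [0.227, 0.582, 0.223] pointing down, gripper open.
Joint ranges: [-2.6, 2.6], [-0.5, 2.12], [-1.47, 1.34], [0.16, 2.42], [-1.27, 4.41], [0.06, 2.06], [-2.6, 2.6]. Speed limits (rad/s): [2.22, 2.22, 2.79, 2.79, 3.14, 3.14, 3.14].

## Interface

Orientations are given as a unit quaternion [x, y, z, w].
In Python, from bench import sensors, eyes, order gives the robot as it stands.
- The arm moves only by the tool arm_command, never from a script. Its argument "steps" is a list of rows, each an object with "rot": the turn, a rotation vector about the world's x, y, z in degrees, a list of three; "slide": the shift along the world's x, y, z in m, a list of three; "grip": the opening, from 0 (shut) to 1 (fully open). A call has exactly 8 rows; each row shifts and turns the commanded pose from where the row before left it; what a row does not reach is not made up. A row lasts 1/8 s, in which the tool goes at most 62.5 mm and 10.7 degrees, less where a joint would pass 70% of its speed; a pose out of reach is approached as far as the arm can. A call with a gripper value outside its range is refused whole. The fingers move at their own pace and stop on an object; "newtons" is the grip in N (left out, the last holds). Time passes only in rows, so rows that do not move let the fingers close, or fill a call up. It gives the time, the measured TCP pose, the force, the opening and the grip force at its end, in the units of the state.
- sensors.read_state(): the state, without advancing time (a new reading comes with each control period).
- eyes.camera(name): name is "scene" or "top" or "wrist"; returns a dict with "pixels" (420x560x3 uint8, red, green, blue), "intrinsics" (3x3 intrinsics, pixels), "pose" (4x4, takes a point from camera to world coordinates). Camera axes: x right, y down, z forward; pixel columns grow to the right and rows downward; lengths in m; the calibration is good to about 2 mm. A picture is of the moment at which its call begins. There is no depth.
- order.close_job(): hands the job in; it is judged then, once.
Trained networks look in a picture, given as the dict that the camera call returned (one of the last four; its "shot" number tells which), for a name from the list of things; names that differ only in an ending like _2 or _b are one class to them, and where a whole thing is asked for, a point or a joint stands for the part that bears it (a point fixed in the world has none). Each returns a list of dicts, best first, with "conf" (0 to 1); they miss things now and then, are a little off and sometimes report something else, mostly with a low value. They report only what shows in the picture. A call takes as long as a camera call. They do not tell look-alikes from the thing itself.
- eyes.look_for(name, picture): "bbox" ([left, top, right, bottom] in pixels, round what is visible of it).
The state is a dict: "time": time; "joint_positions": joint angles; "joint_vel": joint speeds; "joint_torque": joint torques, N m; "ee_pos": TCP position; "eef_rot": TCP orientation; "ft_force": force on the tool from outside, world axes, zero at the start; "torque": the same for the moment, N m; "width": finger opening in m; "grip_force": force on a finger pad.
Only numpy, scipy, OpenCV 4.12 (cv2) and the standard library are available. Lean on these libraries where they do the work, as an engineer would, in place of code of your own. Each camera call takes 0.05 s, during which the arm holds its last target. There are 200 camera calls.

## Working session

There is one attempt and no reset: what is moved stays moved. The work goes in short steps, Python scripts to look and compute and a tool call to move; the robot and the scene stay as the last step left them, time stands still between calls to the robot, and variables do not carry over. Pictures are saved under pics/ and viewed, at most 11 in all, crops included, and the job is handed in when it is done.

Besides the shell and the picture viewer there is one more tool, called after "Request:" in YAML: its name, and indented under it one key for each argument. arm_command: Moves the arm, as the interface text tells. Its arguments: {"type":"object","properties":{"steps":{"type":"array","items":{"type":"object","properties":{"rot":{"type":"array","items":{"type":"number"}},"slide":{"type":"array","items":{"type":"number"}},"grip":{"type":"number"}}}},"newtons":{"type":"number"}},"required":["steps"]}

```bash
mkdir -p pics; ls
cat > h.py <<'E'
import numpy as np, cv2
from bench import sensors, eyes, order
from scipy.spatial.transform import Rotation as R
def shot(cam,fn=None):
    p=eyes.camera(cam)
    if fn: cv2.imwrite('pics/'+fn,cv2.cvtColor(p['pixels'],cv2.COLOR_RGB2BGR))
    return p
def ray(p,uv):
    K=np.array(p['intrinsics']);T=np.array(p['pose'])
    d=T[:3,:3]@np.linalg.inv(K)@np.array([uv[0],uv[1],1.]);return T[:3,3],d/np.linalg.norm(d)
def onz(p,uv,z):
    o,d=ray(p,uv);return o+d*(z-o[2])/d[2]
def proj(p,X):
    K=np.array(p['intrinsics']);T=np.array(p['pose']);X=np.atleast_2d(X)
    c=(X-T[:3,3])@T[:3,:3];q=c@K.T;return q[:,:2]/q[:,2:]
def tri(obs):
    A=np.zeros((3,3));b=np.zeros(3)
    for p,uv in obs:
        o,d=ray(p,uv);M=np.eye(3)-np.outer(d,d);A+=M;b+=M@o
    return np.linalg.solve(A,b)
E
python3 - <<'E'
from h import *
np.set_printoptions(precision=4,suppress=True)
s=sensors.read_state();print({k:np.round(v,3) for k,v in s.items()})
for c in['scene','top']:
    p=shot(c,c+'0.png');print(c,np.array(p['pose']),np.array(p['intrinsics'])[0])
    for n in['kitbox','flap','flap_handle','longcyl_mid','shortcyl_mid','rack','carton','scanner','bracket']:
        try: print(n,[(np.round(r['bbox']).tolist(),round(r['conf'],2)) for r in eyes.look_for(n,p)])
        except Exception as e: print(n,e)
E
```

```text
pics
{'time': np.float64(0.0), 'joint_positions': array([-1.222,  0.333, -0.065,  1.461,  0.022,  1.35 , -0.088]), 'joint_vel': array([-0.001,  0.   , -0.001,  0.002,  0.001, -0.   , -0.001]), 'joint_torque': array([  0.001, -62.324,   0.025, -38.991,  -0.061,   0.04 ,   0.   ]), 'ee_pos': array([0.227, 0.582, 0.222]), 'eef_rot': array([ 0.185,  0.983, -0.001, -0.   ]), 'ft_force': array([-0.05 , -0.402, -0.906]), 'torque': array([-0.04 , -0.062,  0.058]), 'grip_force': np.float64(0.0), 'width': np.float64(0.087)}
scene [[ 0.8472  0.3219 -0.4226  1.0622]
 [ 0.5308 -0.5432  0.6505 -0.7356]
 [-0.0202 -0.7754 -0.6311  0.7776]
 [ 0.      0.      0.      1.    ]] [387.8237   0.     281.8352]
kitbox [([147.0, 201.0, 269.0, 304.0], 0.71)]
flap [([162.0, 211.0, 261.0, 282.0], 0.64)]
flap_handle [([159.0, 210.0, 261.0, 278.0], 0.71)]
longcyl_mid [([354.0, 150.0, 404.0, 165.0], 0.61), ([324.0, 137.0, 337.0, 162.0], 0.45)]
shortcyl_mid [([276.0, 152.0, 298.0, 173.0], 0.64)]
rack [([266.0, 148.0, 343.0, 213.0], 0.79), ([159.0, 210.0, 261.0, 280.0], 0.2)]
carton [([309.0, 223.0, 357.0, 280.0], 0.
[... 154 characters left out ...]
 -0.9915  1.6073]
 [ 0.      0.      0.      1.    ]] [478.0379   0.     281.4955]
kitbox [([302.0, 203.0, 387.0, 272.0], 0.56), ([187.0, 242.0, 222.0, 256.0], 0.41)]
flap [([311.0, 205.0, 379.0, 268.0], 0.83), ([179.0, 210.0, 228.0, 223.0], 0.66)]
flap_handle [([308.0, 205.0, 381.0, 267.0], 0.75)]
longcyl_mid [([178.0, 163.0, 222.0, 172.0], 0.94), ([122.0, 155.0, 150.0, 202.0], 0.8), ([177.0, 209.0, 225.0, 226.0], 0.67), ([119.0, 222.0, 164.0, 252.0], 0.59)]
shortcyl_mid [([190.0, 244.0, 222.0, 257.0], 0.81), ([310.0, 203.0, 376.0, 270.0], 0.6)]
rack [([174.0, 195.0, 246.0, 258.0], 0.68)]
carton [([266.0, 137.0, 316.0, 177.0], 0.64)]
scanner [([419.0, 189.0, 441.0, 244.0], 0.79)]
bracket []
```

Run:
```python
import cv2,numpy as np
a=cv2.imread('pics/top0.png')[125:285,100:450];b=cv2.imread('pics/scene0.png')[120:400,90:420]
a=cv2.resize(a,(800,366),interpolation=3)
cv2.imwrite('pics/topc.png',a)
cv2.imwrite('pics/scenec.png',cv2.resize(b,(707,600),interpolation=3))
```

```text
(no output)
```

View pics/topc.png

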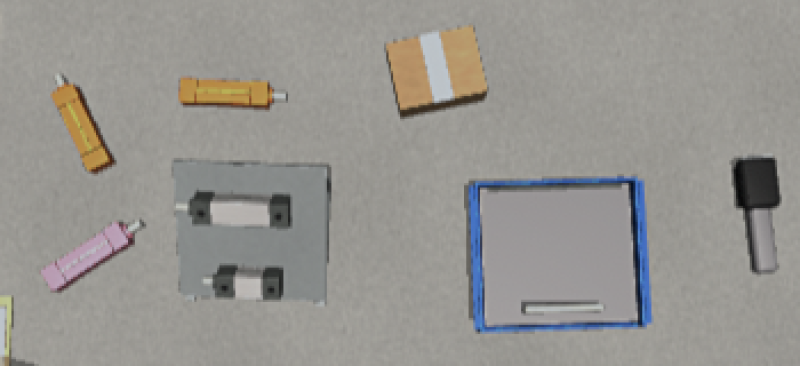

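View pics/scenec.png

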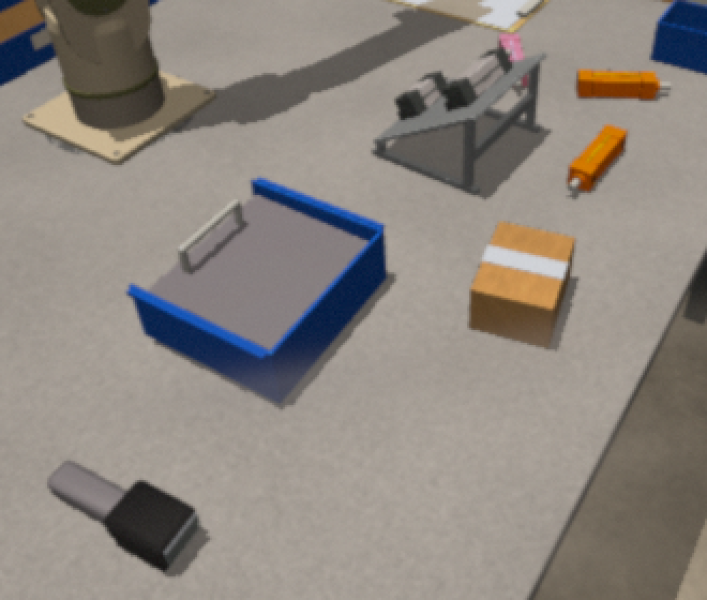

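Candidates for the long cylinder (top image px): grey at (204,217), upper row of the stand, which is the one I want. Not wanted: the short grey one at (208,249), orange at (135,181) and (202,166), and pink at (138,237). The box with its flap and handle is at about (345,237), with the handle at (346,260).

```bash
cat > fit.py <<'E'
from h import *
from scipy.optimize import minimize
np.set_printoptions(precision=4,suppress=True)
def hullmask(p,X,S=4):
    m=np.zeros((420*S,560*S),np.uint8)
    h=cv2.convexHull(((proj(p,X)+.5)*S).astype(np.int32));cv2.fillConvexPoly(m,h,1);return m
def T2(X,x,y,a,z=0):
    c,s=np.cos(a),np.sin(a);return X@np.array([[c,s,0],[-s,c,0],[0,0,1]])+[x,y,z]
BOX=np.array([[sx*.105,sy*.115,z] for sx in(-1,1) for sy in(-1,1) for z in(0,.055 if sx<0 else .085)])
E
python3 - <<'E'
from fit import *
P={c:shot(c) for c in('top','scene')}
roi={'top':(290,190,400,285),'scene':(140,190,280,315)}
M={}
for c,p in P.items():
    hsv=cv2.cvtColor(p['pixels'],cv2.COLOR_RGB2HSV);m=((hsv[...,0]>100)&(hsv[...,0]<125)&(hsv[...,1]>120)).astype(np.uint8)
    k=np.zeros_like(m);l,t,r,b=roi[c];k[t:b,l:r]=m[t:b,l:r]
    n,lab,st,_=cv2.connectedComponentsWithStats(k);
    k=(np.isin(lab,[i for i in range(1,n) if st[i,4]>8])).astype(np.uint8)
    big=cv2.resize(k,None,fx=4,fy=4,interpolation=0);pts=cv2.findNonZero(big)
    mm=np.zeros_like(big);cv2.fillConvexPoly(mm,cv2.convexHull(pts),1);M[c]=mm
def cost(v):
    return sum((hullmask(P[c],T2(BOX,*v))^M[c]).sum()/M[c].sum() for c in P)
c0=onz(P['top'],(345,237),.07);print(c0)
best=min((minimize(cost,[c0[0],c0[1],a],method='Nelder-Mead',options=dict(initial_simplex=np.array([[c0[0],c0[1],a]]+[[c0[0]+.02,c0[1],a],[c0[0],c0[1]+.02,a],[c0[0],c0[1],a+.1]]))) for a in(-.1,.05)),key=lambda r:r.fun)
print('box',best.x,best.fun)
b=best.x
for n,X in dict(handle0=[-.077,0,.097],ff=[-.044,0,.005],hinge=[.098,0,.057]).items(): print(n,T2(np.array(X,float)[None],*b)[0])
# handle with angle guesses
for th in(0,.1,.2):
    c,s=np.cos(th),np.sin(th);hx=-.175*c+.04*s;hz=.175*s+.04*c
    H=T2(np.array([[.098+hx,y,.057+hz] for y in(-.05,0,.05)]),*b);print(th,proj(P['top'],H).ravel(),proj(P['scene'],H).ravel())
# caps
for c,(l,t,r,bb) in dict(top=(172,195,245,262),scene=(262,130,345,215)).items():
    im=P[c]['pixels'][t:bb,l:r].astype(int);m=(im.max(2)<75).astype(np.uint8)
    n,lab,st,ce=cv2.connectedComponentsWithStats(m)
    for i in range(1,n):
        if st[i,4]>8: print(c,st[i]+[l,t,0,0,0],ce[i]+[l,t])
E
```

```text
[ 0.5037 -0.2242  0.07  ]
box [ 0.5069 -0.2194  0.0315] 0.24309851971762508
handle0 [ 0.43   -0.2218  0.097 ]
ff [ 0.463  -0.2208  0.005 ]
hinge [ 0.6049 -0.2163  0.057 ]
0 [361.7791 259.3051 345.8856 259.868  329.9875 260.4311] [175.198  237.1207 188.1081 225.8057 200.2133 215.1961]
0.1 [362.6142 257.6    346.5443 258.1689 330.4697 258.738 ] [175.3237 232.8006 188.3928 221.4834 200.637  210.8805]
0.2 [363.4046 255.3074 347.1631 255.882  330.9169 256.4569] [176.008  228.7565 189.2259 217.4244 201.5989 206.8165]
top [243 203   2   6  10] [243.4 205.9]
top [183 209  11   6  39] [188.359  211.0256]
top [218 210   9  14  49] [222.8367 213.5918]
top [186 216   4   5  17] [187.4118 217.8824]
top [219 217   5   6  20] [221.05 219.3 ]
top [194 241  10   5  39] [198.5897 243.0513]
top [215 242   9  13  56] [219.9643 245.7321]
top [196 249   4   4  15] [197.6 250.4]
top [216 250   5   5  14] [218.     251.7143]
scene [322 143   7  11  40] [324.825 147.775]
scene [299 151  43  59 416] [320.6394 182.5793]
scene [290 154  23  18 193] [302.0725 162.8497]
scene [275 163  14  13 125] [281.192 168.792]
scene [317 172   7   4  15] [320.     173.4667]
scene [265 186  12  10  32] [269.     190.8438]
scene [278 196  20   9  29] [286.8966 199.6207]
```

Run:
```python
import cv2
t=cv2.imread('pics/top0.png');s=cv2.imread('pics/scene0.png')
a=cv2.resize(t[190:264,168:250],(800,722),interpolation=3)[:590]
a=cv2.resize(t[195:263,168:250],(400,332),interpolation=3);b=cv2.resize(s[132:216,262:346],(400,400),interpolation=3)
import numpy as np
d=cv2.resize(s[205:265,155:235],(400,300),interpolation=3)
c=np.zeros((600,800,3),np.uint8);c[:332,:400]=a;c[:400,400:]=b;c[332:600,:400]=d[:268];cv2.imwrite('pics/crop1.png',c)
```

```text
(no output)
```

View pics/crop1.png

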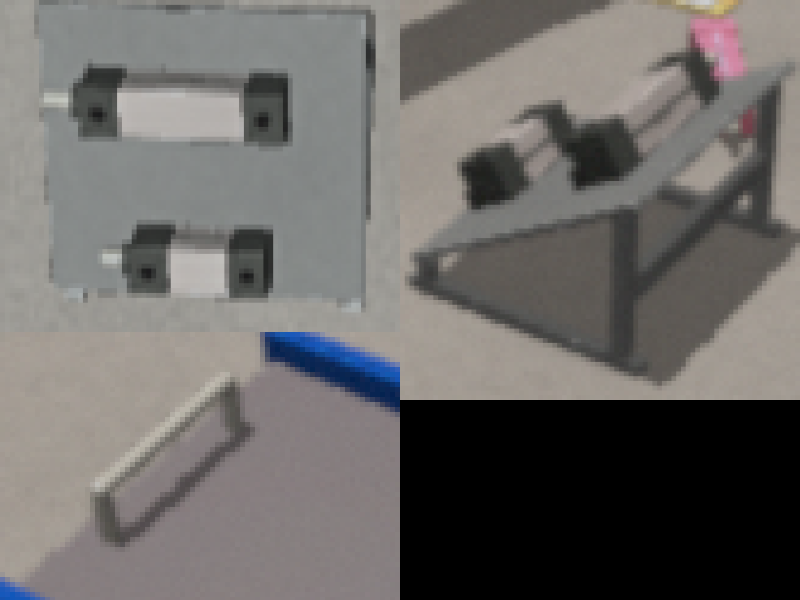

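The crop confirms the choice: the long grey cylinder is in the upper row, rod towards +y. The handle bar runs from (174,236) to (201,215) in the scene picture, which matches a flap angle of about 0 and a handle at about (0.430,-0.222,0.097). Next I move towards it, with a wrist look above the stand on the way.

Request:
arm_command:
  steps:
    - {"slide": [0.03,-0.043,0.0185],"rot": [0,0,-5],"grip": 1}
    - {"slide": [0.03,-0.043,0.0185],"rot": [0,0,-5],"grip": 1}
    - {"slide": [0.03,-0.043,0.0185],"rot": [0,0,-5],"grip": 1}
    - {"slide": [0.03,-0.043,0.0185],"rot": [0,0,-5],"grip": 1}
    - {"slide": [0.03,-0.043,0.0185],"rot": [0,0,-5],"grip": 1}
    - {"slide": [0.03,-0.043,0.0185],"rot": [0,0,-5],"grip": 1}
    - {"slide": [0.03,-0.043,0.0185],"rot": [0,0,-5],"grip": 0.6}
    - {"slide": [0.03,-0.043,0.0185],"rot": [0,0,-5],"grip": 0.6}

```text
time: 2.1
ee_pos: [0.4678, 0.2367, 0.3714]
eef_rot: [0.511, 0.86, 0.0, 0.0]
ft_force: [0.6, 1.5, 0.3]
width: 0.0741
grip_force: 0.0
```

Run:
```python
from fit import *
p=shot('wrist','w1.png');print(np.array(p['pose']),p['intrinsics'][0])
import pickle;pickle.dump(p,open('w1.pkl','wb'))
print(eyes.look_for('longcyl_mid',p))
```

```text
[[ 0.8787  0.4555  0.1431  0.4272]
 [ 0.4774 -0.8384 -0.263   0.3088]
 [ 0.0001  0.2994 -0.9541  0.5333]
 [ 0.      0.      0.      1.    ]] [345.8798   0.     274.6209]
[{'bbox': [295.5, 155.3, 383.9, 268.9], 'conf': 0.95}, {'bbox': [445.4, 70.9, 560.0, 99.9], 'conf': 0.61}, {'bbox': [404.8, 183.9, 478.8, 266.1], 'conf': 0.57}]
```

View pics/w1.png

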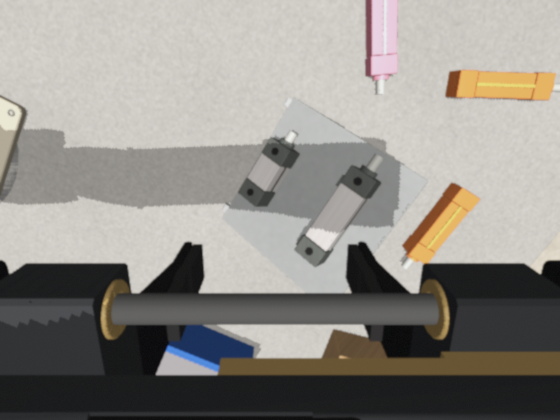

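The wrist view shows the long cylinder with cap ports at (357,181) and (309,251), the short one at (267,173), and board corners at (292,98), (425,183) and (224,213). I use these to fit the stand and carry on to the handle.

Run:
```python
from fit import *
import pickle
from scipy.optimize import least_squares
w=pickle.load(open('w1.pkl','rb'));t=shot('top');a=.55;c,s=np.cos(a),np.sin(a)
def L(u,y,n): return [u*c-n*s,y,.085+u*s+n*c]
obs=[(w,(.0-.105,.105,0),(292,98)),(w,(-.105,-.105,0),(224,213)),(w,(.105,.105,0),(425,183)),
(t,(.105,.105,0),(176.2,195.8)),(t,(.105,-.105,0),(243.9,197)),(t,(-.105,-.105,0),(242.2,258)),(t,(-.105,.105,0),(178.7,255.1))]
def res(v):
    r=[(proj(p,T2(np.array([L(*l)]),*v[:3]))[0]-uv)*(1 if p is w else .6) for p,l,uv in obs]
    # cylinder ports at top face n=.036, y= v4 +-d
    for sg,uv in((1,(357,181)),(-1,(309,251))): r.append(proj(w,T2(np.array([L(v[3],v[4]+sg*v[5],.036)]),*v[:3]))[0]-uv)
    return np.concatenate(r)
f=least_squares(res,[.52,.23,0,.056,0,.055]);v=f.x;print(v,'\n',f.fun)
M=T2(np.array([L(v[3],v[4],.018)]),*v[:3])[0];print('cyl mid',M)
pickle.dump((v,M),open('rack.pkl','wb'))
# orientation: tool y up slope, z = -normal
yw=v[2];up=np.array([c*np.cos(yw),c*np.sin(yw),s]);n=np.array([-s*np.cos(yw),-s*np.sin(yw),c])
for q in(1,-1):
    y=q*up;z=-n;Rm=np.stack([np.cross(y,z),y,z],1);print(q,Rm.round(3).tolist())
print('TCP at grasp',M-n*.019)
```

```text
[ 0.5352  0.208  -0.06    0.0461  0.0103  0.0522] 
 [ 1.5601 -1.4905 -4.2464  4.0653  1.9056 -1.1313 -0.1154 -0.3665 -0.2706
  1.1689  0.158  -0.1342 -0.0008 -0.5622  0.67    0.4795 -0.7139 -0.5108]
cyl mid [0.5656 0.2165 0.1245]
1 [[0.06, 0.851, 0.522], [0.998, -0.051, -0.031], [0.0, 0.523, -0.853]]
-1 [[-0.06, -0.851, 0.522], [-0.998, 0.051, -0.031], [-0.0, -0.523, -0.853]]
TCP at grasp [0.5756 0.2159 0.1083]
```

Request:
arm_command:
  steps:
    - {"slide": [-0.005,-0.057,-0.019],"rot": [0,0,-3.4],"grip": 0.6}
    - {"slide": [-0.005,-0.057,-0.019],"rot": [0,0,-3.4],"grip": 0.6}
    - {"slide": [-0.005,-0.057,-0.019],"rot": [0,0,-3.4],"grip": 0.6}
    - {"slide": [-0.005,-0.057,-0.019],"rot": [0,0,-3.4],"grip": 0.6}
    - {"slide": [-0.005,-0.057,-0.019],"rot": [0,0,-3.4],"grip": 0.6}
    - {"slide": [-0.005,-0.057,-0.019],"rot": [0,0,-3.4],"grip": 0.6}
    - {"slide": [-0.005,-0.057,-0.019],"rot": [0,0,-3.4],"grip": 0.6}
    - {"slide": [-0.005,-0.057,-0.019],"rot": [0,0,-3.2],"grip": 0.6}

```text
time: 3.25
ee_pos: [0.427, -0.2181, 0.2179]
eef_rot: [0.696, 0.718, 0.001, 0.0]
ft_force: [2.0, 0.1, -0.2]
width: 0.0521
grip_force: 0.0
```

Run:
```python
from fit import *
p=shot('wrist','w2.png');import pickle;pickle.dump(p,open('w2.pkl','wb'))
s=sensors.read_state();print(s['ee_pos'],s['eef_rot'],s['joint_positions'])
b=(.5069,-.2194,.0315)
print(proj(p,T2(np.array([[-.077,y,.097] for y in(-.05,0,.05)]),*b)))
print(proj(p,T2(np.array([[-.105,-.115,.055],[-.105,.115,.055],[.105,.115,.085]]),*b)))
print(eyes.look_for('flap_handle',p)[:2])
```

```text
[ 0.4241 -0.2252  0.2162] [ 0.6998  0.7143 -0.0011  0.0003] [-0.397  -0.0236  0.791   1.8734  0.0199  1.2851  0.4089]
[[279.0045 252.4954]
 [279.1539 199.218 ]
 [279.3193 140.2576]]
[[252.1989 290.6623]
 [246.7469  58.9063]
 [510.2652  54.8939]]
[{'bbox': [257.4, 71.8, 482.3, 292.9], 'conf': 0.57}]
```

View pics/w2.png

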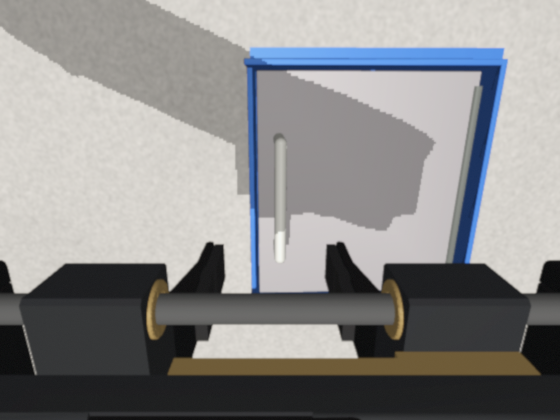

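The bar runs from (280,137) to (279,258), within about 2 px of the prediction, so I go down and pinch it.

Request:
arm_command:
  steps:
    - {"slide": [0.003,-0.002,-0.035],"grip": 0.5}
    - {"slide": [0,0,-0.04],"grip": 0.5}
    - {"slide": [0,0,-0.04],"grip": 0.5}
    - {"slide": [0,0,-0.025],"grip": 0.5}
    - {"grip": 0.5}
    - {"grip": 0}
    - {"grip": 0}
    - {"grip": 0}
  newtons: 25

```text
schema error: expected keys rot, slide, grip
```

Request:
arm_command:
  steps:
    - {"slide": [0.003,-0.002,-0.035],"rot": [0,0,0],"grip": 0.5}
    - {"slide": [0,0,-0.04],"rot": [0,0,0],"grip": 0.5}
    - {"slide": [0,0,-0.04],"rot": [0,0,0],"grip": 0.5}
    - {"slide": [0,0,-0.025],"rot": [0,0,0],"grip": 0.5}
    - {"slide": [0,0,0],"rot": [0,0,0],"grip": 0.5}
    - {"slide": [0,0,0],"rot": [0,0,0],"grip": 0}
    - {"slide": [0,0,0],"rot": [0,0,0],"grip": 0}
    - {"slide": [0,0,0],"rot": [0,0,0],"grip": 0}
  newtons: 25

```text
time: 4.35
ee_pos: [0.4306, -0.2196, 0.0793]
eef_rot: [0.696, 0.718, 0.001, 0.0]
ft_force: [-0.4, -0.0, -0.2]
width: 0.0211
grip_force: 0.0
```

Request:
arm_command:
  steps:
    - {"slide": [0,0,0],"rot": [0,0,0],"grip": 0}
    - {"slide": [0,0,0],"rot": [0,0,0],"grip": 0}
    - {"slide": [0,0,0],"rot": [0,0,0],"grip": 0}
    - {"slide": [0.007,0,0.0225],"rot": [0,0,0],"grip": 0}
    - {"slide": [0.0095,0.0005,0.0215],"rot": [0,0,0],"grip": 0}
    - {"slide": [0.0125,0.0005,0.02],"rot": [0,0,0],"grip": 0}
    - {"slide": [0.015,0.0005,0.018],"rot": [0,0,0],"grip": 0}
    - {"slide": [0.017,0.0005,0.016],"rot": [0,0,0],"grip": 0}

```text
time: 5.35
ee_pos: [0.4956, -0.2168, 0.1755]
eef_rot: [0.696, 0.718, 0.001, 0.004]
ft_force: [33.8, -9.3, -49.8]
width: 0.0082
grip_force: 27.9
```

Request:
arm_command:
  steps:
    - {"slide": [0.002,0,-0.0025],"rot": [0,0,0],"grip": 0}
    - {"slide": [0.002,0,-0.0025],"rot": [0,0,0],"grip": 0}
    - {"slide": [0,0,0],"rot": [0,0,0],"grip": 0}
    - {"slide": [0.0095,0.0005,0.007],"rot": [0,0,0],"grip": 0}
    - {"slide": [0.0095,0.0005,0.0065],"rot": [0,0,0],"grip": 0}
    - {"slide": [0.0105,0,0.0055],"rot": [0,0,0],"grip": 0}
    - {"slide": [0.0105,0.0005,0.005],"rot": [0,0,0],"grip": 0}
    - {"slide": [0,0,0],"rot": [0,0,0],"grip": 0}

```text
time: 6.35
ee_pos: [0.5352, -0.2161, 0.1961]
eef_rot: [0.697, 0.718, 0.0, -0.0]
ft_force: [-1.7, 3.0, 6.4]
width: 0.0079
grip_force: 24.4
```

Run:
```python
from fit import *
shot('scene','s1.png');s=sensors.read_state();print(s['ee_pos'],s['ft_force'],s['torque'],s['width'])
im=cv2.imread('pics/s1.png')[120:320,120:370];cv2.imwrite('pics/s1c.png',cv2.resize(im,(750,600),interpolation=3))
```

```text
[ 0.5351 -0.2161  0.1961] [-1.4378  1.5675  5.6672] [0.3105 0.4189 0.0225] 0.007926669338488207
```

View pics/s1c.png

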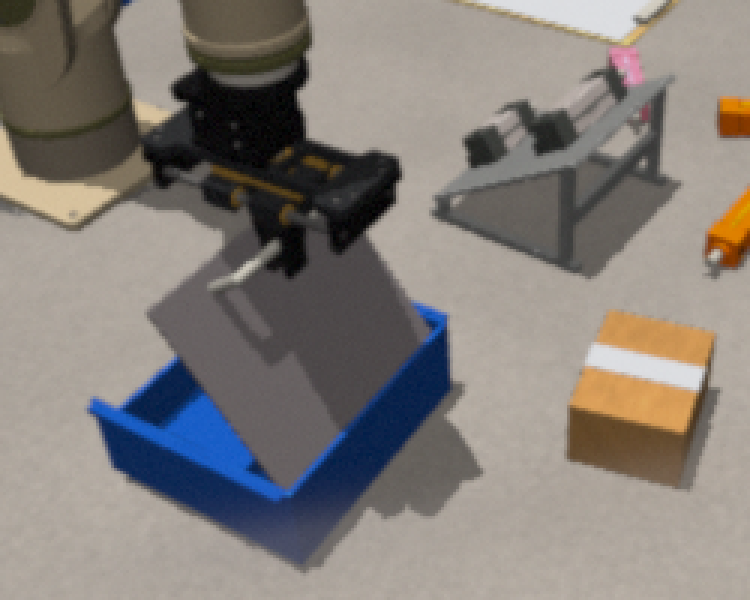

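The flap is at about 53° with the bar held and the force small, so I continue the arc to upright.

Request:
arm_command:
  steps:
    - {"slide": [0.0175,0.0005,0.0065],"rot": [0,0,0],"grip": 0}
    - {"slide": [0.018,0.0005,0.005],"rot": [0,0,0],"grip": 0}
    - {"slide": [0.0185,0.0005,0.003],"rot": [0,0,0],"grip": 0}
    - {"slide": [0.019,0.0005,0.001],"rot": [0,0,0],"grip": 0}
    - {"slide": [0.019,0.0005,-0.001],"rot": [0,0,0],"grip": 0}
    - {"slide": [0.0185,0.0005,-0.003],"rot": [0,0,0],"grip": 0}
    - {"slide": [0,0,0],"rot": [0,0,0],"grip": 0}
    - {"slide": [0,0,0],"rot": [0,0,0],"grip": 0}

```text
time: 7.4
ee_pos: [0.6436, -0.2131, 0.205]
eef_rot: [0.697, 0.717, -0.001, -0.002]
ft_force: [-1.7, -0.6, -18.6]
width: 0.0073
grip_force: 25.9
```

Request:
arm_command:
  steps:
    - {"slide": [0,0,0],"rot": [0,0,0],"grip": 0.3}
    - {"slide": [0,0,0],"rot": [0,0,0],"grip": 0.3}
    - {"slide": [0,0,0.03],"rot": [0,0,0],"grip": 0.3}
    - {"slide": [0,0,0.055],"rot": [0,0,0],"grip": 0.3}
    - {"slide": [0,0,0.06],"rot": [0,0,0],"grip": 0.3}
    - {"slide": [-0.015,0.055,0.02],"rot": [0,0,0],"grip": 0.8}
    - {"slide": [-0.015,0.058,0],"rot": [0,0,0],"grip": 0.8}
    - {"slide": [-0.015,0.058,0],"rot": [0,0,0],"grip": 0.8}

```text
time: 8.4
ee_pos: [0.6005, -0.0408, 0.3741]
eef_rot: [0.697, 0.717, 0.002, 0.001]
ft_force: [1.4, 0.4, 0.0]
width: 0.0481
grip_force: 0.0
```

Request:
arm_command:
  steps:
    - {"slide": [-0.013,0.043,-0.02],"rot": [0,-5.25,-0.9],"grip": 0.8}
    - {"slide": [-0.013,0.043,-0.025],"rot": [0,-5.25,-0.9],"grip": 0.8}
    - {"slide": [-0.013,0.043,-0.025],"rot": [0,-5.25,-0.9],"grip": 0.8}
    - {"slide": [-0.013,0.043,-0.025],"rot": [0,-5.25,-0.9],"grip": 0.8}
    - {"slide": [-0.013,0.043,-0.03],"rot": [0,-5.25,-0.9],"grip": 0.8}
    - {"slide": [-0.013,0.043,-0.03],"rot": [0,-5.25,-0.9],"grip": 0.8}
    - {"slide": [0,0,0],"rot": [0,0,0],"grip": 0.8}
    - {"slide": [0,0,0],"rot": [0,0,0],"grip": 0.8}

```text
time: 9.4
ee_pos: [0.5234, 0.2156, 0.2187]
eef_rot: [0.703, 0.657, 0.19, 0.195]
ft_force: [-0.0, 0.3, 0.0]
width: 0.0695
grip_force: 0.0
```

Run:
```python
from fit import *
import pickle
p=shot('wrist','w3.png');pickle.dump(p,open('w3.pkl','wb'))
q=shot('scene','s2.png')
s=sensors.read_state();print(s['ee_pos'],R.from_quat(s['eef_rot']).as_matrix().round(3),s['joint_positions'].round(2),s['width'])
v,M=pickle.load(open('rack.pkl','rb'));a=.55;c,sn=np.cos(a),np.sin(a)
L=lambda u,y,n:[u*c-n*sn,y,.085+u*sn+n*c]
print(proj(p,T2(np.array([L(v[3]+du,v[4]+y,.036) for du in(-.018,.018) for y in(-.065,.065)]),*v[:3])))
im=np.vstack([cv2.imread('pics/w3.png')[:300],cv2.resize(cv2.imread('pics/s2.png')[120:320,120:370],(560,448))[:300]]);cv2.imwrite('pics/w3s.png',im)
```

```text
[0.5239 0.2151 0.2189] [[ 0.066  0.85   0.523]
 [ 0.998 -0.063 -0.024]
 [ 0.012  0.523 -0.852]] [-1.02 -0.14  0.31  2.08  0.56  0.85 -1.08] 0.06982436941329596
[[237.7395 281.951 ]
 [229.9629 115.6779]
 [282.4683 281.5434]
 [281.782  115.1278]]
```

View pics/w3s.png

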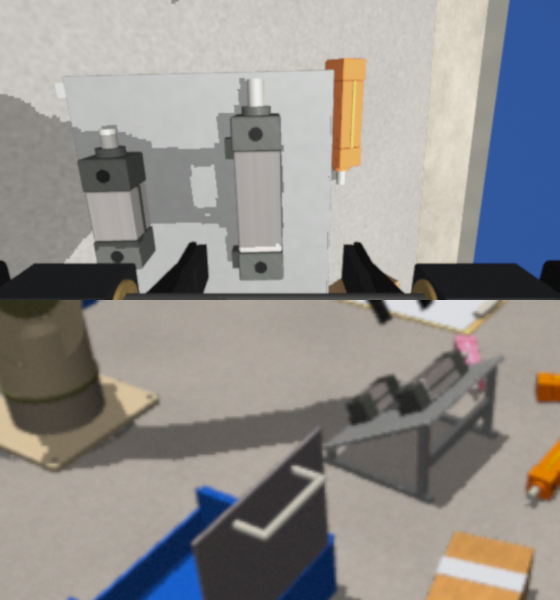

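The flap stays upright. The cylinder's top face lies at x 232–283, y 115–278 in the wrist picture, as predicted. I shift 14 mm down the slope and approach along the normal.

Request:
arm_command:
  steps:
    - {"slide": [-0.0115,0.0045,-0.007],"rot": [0,0,0],"grip": 0.8}
    - {"slide": [0.0145,-0.001,-0.024],"rot": [0,0,0],"grip": 0.8}
    - {"slide": [0.0145,-0.001,-0.024],"rot": [0,0,0],"grip": 0.8}
    - {"slide": [0.0145,-0.001,-0.024],"rot": [0,0,0],"grip": 0.8}
    - {"slide": [0.0105,-0.0005,-0.017],"rot": [0,0,0],"grip": 0.8}
    - {"slide": [0.005,0,-0.0075],"rot": [0,0,0],"grip": 0.8}
    - {"slide": [0,0,0],"rot": [0,0,0],"grip": 0.3}
    - {"slide": [0,0,0],"rot": [0,0,0],"grip": 0.3}
  newtons: 35

```text
time: 10.5
ee_pos: [0.5704, 0.2171, 0.1146]
eef_rot: [0.703, 0.657, 0.19, 0.195]
ft_force: [0.0, 0.1, -0.2]
width: 0.057
grip_force: 0.0
```

Request:
arm_command:
  steps:
    - {"slide": [0,0,0],"rot": [0,0,0],"grip": 0.2}
    - {"slide": [0,0,0],"rot": [0,0,0],"grip": 0.2}
    - {"slide": [0,0,0],"rot": [0,0,0],"grip": 0.2}
    - {"slide": [0,0,0],"rot": [0,0,0],"grip": 0.2}
    - {"slide": [0,0,0],"rot": [0,0,0],"grip": 0.2}
    - {"slide": [0,0,0],"rot": [0,0,0],"grip": 0.2}
    - {"slide": [0,0,0],"rot": [0,0,0],"grip": 0.2}
    - {"slide": [0,0,0],"rot": [0,0,0],"grip": 0.2}

```text
time: 11.5
ee_pos: [0.5722, 0.2171, 0.1159]
eef_rot: [0.703, 0.657, 0.191, 0.195]
ft_force: [6.8, -1.9, 4.1]
width: 0.0358
grip_force: 34.9
```

Request:
arm_command:
  steps:
    - {"slide": [-0.013,0.001,0.021],"rot": [0,0,0],"grip": 0.2}
    - {"slide": [-0.013,0.001,0.021],"rot": [0,0,0],"grip": 0.2}
    - {"slide": [-0.01,0,0.05],"rot": [0,5.25,0.9],"grip": 0.2}
    - {"slide": [-0.01,-0.01,0.055],"rot": [0,5.25,0.9],"grip": 0.2}
    - {"slide": [-0.012,-0.055,0.01],"rot": [0,5.25,0.9],"grip": 0.2}
    - {"slide": [-0.012,-0.055,0.01],"rot": [0,5.25,0.9],"grip": 0.2}
    - {"slide": [-0.012,-0.055,0.01],"rot": [0,5.25,0.9],"grip": 0.2}
    - {"slide": [-0.012,-0.055,0.01],"rot": [0,5.25,0.9],"grip": 0.2}

```text
time: 12.5
ee_pos: [0.4749, -0.0129, 0.3009]
eef_rot: [0.696, 0.718, -0.0, -0.002]
ft_force: [1.6, -0.3, -4.7]
width: 0.0357
grip_force: 34.5
```

Request:
arm_command:
  steps:
    - {"slide": [-0.004,-0.055,-0.01],"rot": [0,0,0],"grip": 0.2}
    - {"slide": [-0.004,-0.055,-0.01],"rot": [0,0,0],"grip": 0.2}
    - {"slide": [-0.004,-0.055,-0.01],"rot": [0,0,0],"grip": 0.2}
    - {"slide": [-0.003,-0.055,-0.01],"rot": [0,0,0],"grip": 0.2}
    - {"slide": [0,0,-0.03],"rot": [0,0,0],"grip": 0.2}
    - {"slide": [0,0,-0.03],"rot": [0,0,0],"grip": 0.2}
    - {"slide": [0,0,-0.03],"rot": [0,0,0],"grip": 0.2}
    - {"slide": [0,0,-0.01],"rot": [0,0,0],"grip": 0.2}

```text
time: 13.5
ee_pos: [0.4598, -0.2306, 0.1589]
eef_rot: [0.697, 0.718, -0.001, -0.001]
ft_force: [-0.4, 0.0, -2.9]
width: 0.036
grip_force: 34.5
```

Run:
```python
from fit import *
import pickle
p=shot('wrist','w4.png');pickle.dump(p,open('w4.pkl','wb'));shot('scene','s3.png')
s=sensors.read_state();print(s['ee_pos'],R.from_quat(s['eef_rot']).as_matrix().round(3),s['ft_force'],s['width'])
b=(.5069,-.2194,.0315)
print(proj(p,T2(np.array([[-.105,-.115,.055],[-.105,.115,.055],[.105,.115,.085]]),*b)))
im=np.vstack([cv2.imread('pics/w4.png')[:300],cv2.resize(cv2.imread('pics/s3.png')[160:320,100:300],(560,448))[:300]]);cv2.imwrite('pics/w4s.png',im)
```

```text
[ 0.4605 -0.2309  0.16  ] [[-0.03   1.    -0.002]
 [ 1.     0.03   0.   ]
 [ 0.    -0.002 -1.   ]] [-0.0232 -0.7125 -3.3755] 0.03601898242846672
[[212.2629 313.1964]
 [193.7671  30.0647]
 [525.4875  20.3985]]
```

View pics/w4s.png

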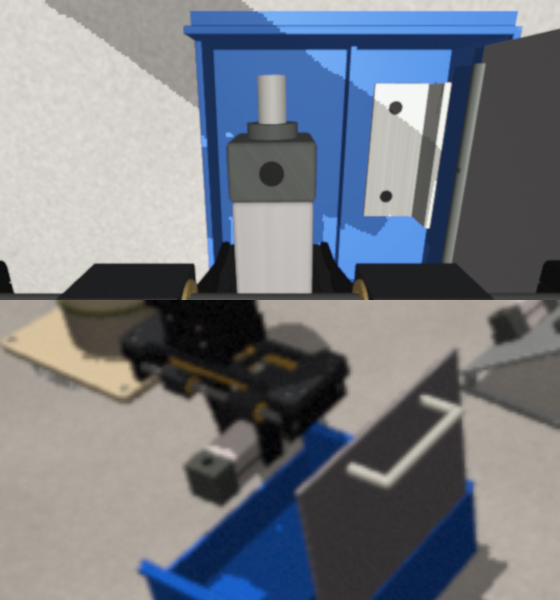

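The cylinder hangs level and aligned between the front wall (px x≈210) and the rib (≈345), and the bracket is undisturbed in the rear. I lower it.

Request:
arm_command:
  steps:
    - {"slide": [0,0,-0.04],"rot": [0,0,0],"grip": 0.2}
    - {"slide": [0,0,-0.04],"rot": [0,0,0],"grip": 0.2}
    - {"slide": [0,0,-0.03],"rot": [0,0,0],"grip": 0.2}
    - {"slide": [0,0,-0.015],"rot": [0,0,0],"grip": 0.2}
    - {"slide": [0,0,-0.007],"rot": [0,0,0],"grip": 0.2}
    - {"slide": [0,0,-0.005],"rot": [0,0,0],"grip": 0.2}
    - {"slide": [0,0,-0.003],"rot": [0,0,0],"grip": 0.2}
    - {"slide": [0,0,-0.002],"rot": [0,0,0],"grip": 0.2}

```text
time: 14.6
ee_pos: [0.4614, -0.2312, 0.0189]
eef_rot: [0.697, 0.718, 0.0, 0.0]
ft_force: [0.6, 0.7, -4.3]
width: 0.0361
grip_force: 34.5
```

Request:
arm_command:
  steps:
    - {"slide": [0,0,-0.001],"rot": [0,0,0],"grip": 0.2}
    - {"slide": [0,0,-0.001],"rot": [0,0,0],"grip": 0.2}
    - {"slide": [0,0,-0.001],"rot": [0,0,0],"grip": 0.2}
    - {"slide": [0,0,-0.001],"rot": [0,0,0],"grip": 0.2}
    - {"slide": [0,0,-0.0005],"rot": [0,0,0],"grip": 0.2}
    - {"slide": [0,0,-0.0005],"rot": [0,0,0],"grip": 0.2}
    - {"slide": [0,0,0],"rot": [0,0,0],"grip": 0.2}
    - {"slide": [0,0,0],"rot": [0,0,0],"grip": 0.2}

```text
time: 15.6
ee_pos: [0.4612, -0.2313, 0.0141]
eef_rot: [0.696, 0.718, 0.0, 0.0]
ft_force: [-3.4, 1.8, 5.8]
width: 0.0365
grip_force: 34.6
```

Request:
arm_command:
  steps:
    - {"slide": [0,0,-0.0005],"rot": [0,0,0],"grip": 0.2}
    - {"slide": [0,0,0],"rot": [0,0,0],"grip": 0.6}
    - {"slide": [0,0,0],"rot": [0,0,0],"grip": 0.6}
    - {"slide": [0,0,0],"rot": [0,0,0],"grip": 0.6}
    - {"slide": [0,0,0.02],"rot": [0,0,0],"grip": 0.6}
    - {"slide": [0,0,0.05],"rot": [0,0,0],"grip": 0.6}
    - {"slide": [0,0,0.06],"rot": [0,0,0],"grip": 0.6}
    - {"slide": [0,0,0.06],"rot": [0,0,0],"grip": 0.4}

```text
time: 16.6
ee_pos: [0.4605, -0.2317, 0.2059]
eef_rot: [0.697, 0.717, 0.0, 0.0]
ft_force: [1.5, 0.7, 0.8]
width: 0.0479
grip_force: 0.0
```

Run:
```python
from fit import *
p=shot('wrist','w5.png')
s=sensors.read_state();print(s['ee_pos'],s['ft_force'],s['width'])
```

```text
[ 0.4629 -0.2341  0.2129] [ 3.1018 -3.6559  7.5632] 0.044862169275852584
```

View pics/w5.png

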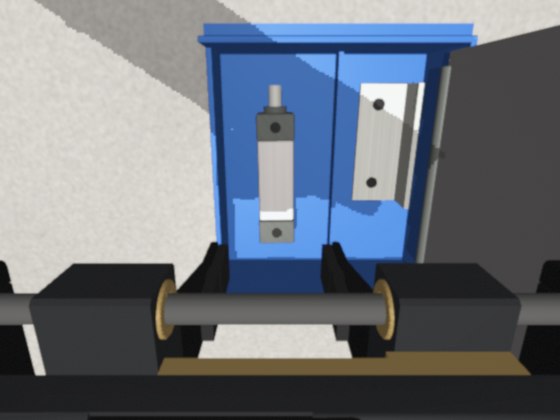

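The cylinder lies flat in the front compartment at (276,175), rod end clear, and the bracket is untouched. Back to the handle.

Request:
arm_command:
  steps:
    - {"slide": [0,0,0.055],"rot": [0,0,0],"grip": 0.3}
    - {"slide": [0,0,0.055],"rot": [0,0,0],"grip": 0.3}
    - {"slide": [0.046,0.0045,0],"rot": [0,0,0],"grip": 0.3}
    - {"slide": [0.046,0.0045,0],"rot": [0,0,0],"grip": 0.3}
    - {"slide": [0.046,0.0045,0],"rot": [0,0,0],"grip": 0.3}
    - {"slide": [0.045,0.0045,0],"rot": [0,0,0],"grip": 0.3}
    - {"slide": [0,0,0],"rot": [0,0,0],"grip": 0.3}
    - {"slide": [0,0,-0.01],"rot": [0,0,0],"grip": 0.3}

```text
time: 17.65
ee_pos: [0.6435, -0.2144, 0.3043]
eef_rot: [0.697, 0.717, -0.0, 0.001]
ft_force: [-0.4, -0.7, 1.1]
width: 0.0259
grip_force: 0.0
```

Run:
```python
from fit import *
p=shot('wrist');q=shot('scene','s6.png');cv2.imwrite('pics/w6.png',cv2.cvtColor(p['pixels'],cv2.COLOR_RGB2BGR))
s=sensors.read_state();print(s['ee_pos'],s['ft_force'],s['width'])
print(proj(p,np.array([[.6436,-.213+y,.224] for y in(-.05,0,.05)])))
im=np.vstack([cv2.imread('pics/w6.png')[:300],cv2.resize(cv2.imread('pics/s6.png')[120:280,150:350],(560,448))[:300]]);cv2.imwrite('pics/w6s.png',im)
```

```text
[ 0.6428 -0.2135  0.3029] [-0.6117 -0.4271  0.2871] 0.026365875309010862
[[274.335  268.8806]
 [276.2028 208.2414]
 [278.3051 139.9857]]
```

View pics/w6s.png

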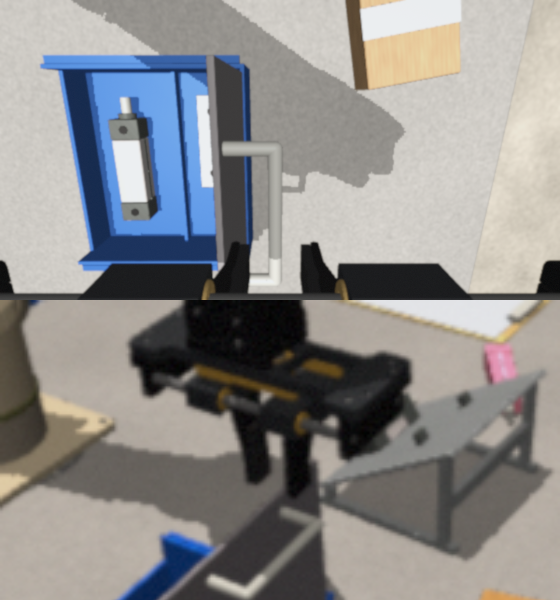

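Request:
arm_command:
  steps:
    - {"slide": [0.001,0,-0.03],"rot": [0,0,0],"grip": 0.3}
    - {"slide": [0,0,-0.03],"rot": [0,0,0],"grip": 0.3}
    - {"slide": [0,0,-0.027],"rot": [0,0,0],"grip": 0.3}
    - {"slide": [0,0,-0.013],"rot": [0,0,0],"grip": 0.3}
    - {"slide": [0,0,0],"rot": [0,0,0],"grip": 0}
    - {"slide": [0,0,0],"rot": [0,0,0],"grip": 0}
    - {"slide": [0,0,0],"rot": [0,0,0],"grip": 0}
    - {"slide": [0,0,0],"rot": [0,0,0],"grip": 0}
  newtons: 20

```text
time: 18.75
ee_pos: [0.6454, -0.2135, 0.2042]
eef_rot: [0.697, 0.717, 0.0, 0.001]
ft_force: [-0.9, -0.2, 4.6]
width: 0.0072
grip_force: 19.5
```

Request:
arm_command:
  steps:
    - {"slide": [-0.0225,-0.0005,0.004],"rot": [0,0,0],"grip": 0}
    - {"slide": [-0.023,-0.0005,0.001],"rot": [0,0,0],"grip": 0}
    - {"slide": [-0.0225,-0.0005,-0.002],"rot": [0,0,0],"grip": 0}
    - {"slide": [-0.0225,-0.0005,-0.0045],"rot": [0,0,0],"grip": 0}
    - {"slide": [-0.0215,-0.0005,-0.0075],"rot": [0,0,0],"grip": 0}
    - {"slide": [-0.0205,-0.0005,-0.0105],"rot": [0,0,0],"grip": 0}
    - {"slide": [-0.019,-0.0005,-0.0125],"rot": [0,0,0],"grip": 0}
    - {"slide": [0,0,0],"rot": [0,0,0],"grip": 0}

```text
time: 19.75
ee_pos: [0.4929, -0.2169, 0.1702]
eef_rot: [0.697, 0.717, 0.0, 0.0]
ft_force: [4.4, -4.9, -9.4]
width: 0.0081
grip_force: 20.4
```

Request:
arm_command:
  steps:
    - {"slide": [-0.0165,-0.0005,-0.0155],"rot": [0,0,0],"grip": 0}
    - {"slide": [-0.015,-0.0005,-0.0175],"rot": [0,0,0],"grip": 0}
    - {"slide": [-0.013,-0.0005,-0.019],"rot": [0,0,0],"grip": 0}
    - {"slide": [-0.0105,0,-0.0205],"rot": [0,0,0],"grip": 0}
    - {"slide": [-0.0075,0,-0.02],"rot": [0,0,0],"grip": 0}
    - {"slide": [-0.001,0,-0.004],"rot": [0,0,0],"grip": 0}
    - {"slide": [-0.001,0,-0.003],"rot": [0,0,0],"grip": 0}
    - {"slide": [0,0,0],"rot": [0,0,0],"grip": 0}

```text
time: 20.75
ee_pos: [0.4311, -0.2185, 0.0723]
eef_rot: [0.696, 0.718, 0.001, 0.002]
ft_force: [6.7, -0.8, -4.4]
width: 0.0077
grip_force: 20.1
```

Request:
arm_command:
  steps:
    - {"slide": [0,0,-0.001],"rot": [0,0,0],"grip": 0}
    - {"slide": [0,0,-0.001],"rot": [0,0,0],"grip": 0}
    - {"slide": [0,0,-0.001],"rot": [0,0,0],"grip": 0}
    - {"slide": [0,0,-0.001],"rot": [0,0,0],"grip": 0}
    - {"slide": [0,0,0],"rot": [0,0,0],"grip": 0}
    - {"slide": [0,0,0],"rot": [0,0,0],"grip": 0}
    - {"slide": [0,0,0],"rot": [0,0,0],"grip": 0}
    - {"slide": [0,0,0],"rot": [0,0,0],"grip": 0}

```text
time: 21.75
ee_pos: [0.4302, -0.2185, 0.0683]
eef_rot: [0.696, 0.718, 0.001, 0.001]
ft_force: [5.1, 1.1, 5.9]
width: 0.0076
grip_force: 19.9
```

Request:
arm_command:
  steps:
    - {"slide": [0,0,-0.001],"rot": [0,0,0],"grip": 0}
    - {"slide": [0,0,-0.001],"rot": [0,0,0],"grip": 0}
    - {"slide": [0,0,0],"rot": [0,0,0],"grip": 0}
    - {"slide": [0,0,0],"rot": [0,0,0],"grip": 0}
    - {"slide": [0,0,0],"rot": [0,0,0],"grip": 0}
    - {"slide": [0,0,0],"rot": [0,0,0],"grip": 0}
    - {"slide": [0,0,0],"rot": [0,0,0],"grip": 0}
    - {"slide": [0,0,0],"rot": [0,0,0],"grip": 0}

```text
time: 22.75
ee_pos: [0.4302, -0.2186, 0.0672]
eef_rot: [0.697, 0.717, 0.001, 0.001]
ft_force: [-1.6, 3.4, 26.5]
width: 0.0074
grip_force: 20.3
```

The force rises stiffly, so the flap is on its stop. I release and retreat.

Request:
arm_command:
  steps:
    - {"slide": [0,0,0.0015],"rot": [0,0,0],"grip": 0}
    - {"slide": [0,0,0],"rot": [0,0,0],"grip": 0.5}
    - {"slide": [0,0,0],"rot": [0,0,0],"grip": 0.5}
    - {"slide": [0,0,0],"rot": [0,0,0],"grip": 0.5}
    - {"slide": [0,0,0.03],"rot": [0,0,0],"grip": 0.5}
    - {"slide": [0,0,0.05],"rot": [0,0,0],"grip": 0.5}
    - {"slide": [0,0,0.06],"rot": [0,0,0],"grip": 0.5}
    - {"slide": [0,0.03,0.05],"rot": [0,0,0],"grip": 0.5}

```text
time: 23.75
ee_pos: [0.4282, -0.1903, 0.2584]
eef_rot: [0.698, 0.716, -0.0, 0.0]
ft_force: [2.0, 3.0, -0.8]
width: 0.0434
grip_force: 0.0
```

Request:
arm_command:
  steps:
    - {"slide": [0,0.055,0.02],"rot": [0,0,0],"grip": 0.5}
    - {"slide": [0,0.055,0.02],"rot": [0,0,0],"grip": 0.5}
    - {"slide": [0,0.055,0],"rot": [0,0,0],"grip": 0.5}
    - {"slide": [0,0.02,0],"rot": [0,0,0],"grip": 0.5}
    - {"slide": [0,0,0],"rot": [0,0,0],"grip": 0.5}
    - {"slide": [0,0,0],"rot": [0,0,0],"grip": 0.5}
    - {"slide": [0,0,0],"rot": [0,0,0],"grip": 0.5}
    - {"slide": [0,0,0],"rot": [0,0,0],"grip": 0.5}

```text
time: 24.75
ee_pos: [0.4291, -0.0039, 0.2971]
eef_rot: [0.697, 0.717, 0.0, -0.0]
ft_force: [-0.6, -0.1, 0.2]
width: 0.0435
grip_force: 0.0
```

Run:
```python
from fit import *
t=shot('top','t9.png');q=shot('scene','s9.png')
for n in('shortcyl_mid','carton','scanner','longcyl_mid'):print(n,[(np.round(r['bbox']),round(r['conf'],2)) for r in eyes.look_for(n,t)][:3])
b=(.504,-.2194,.0315)
for th in(0,.05):
    c,s=np.cos(th),np.sin(th);H=T2(np.array([[.098-.175*c+.04*s,y,.057+.175*s+.04*c] for y in(-.05,0,.05)]),*b);print(th,proj(q,H).round(1).tolist())
a=cv2.imread('pics/t9.png')[125:285,100:450];d=cv2.imread('pics/s9.png')[130:300,140:350]
im=np.vstack([cv2.resize(a,(560,256)),cv2.resize(d,(560,453))[:344]]);cv2.imwrite('pics/end.png',im)
```

```text
shortcyl_mid [(array([189., 244., 225., 256.]), 0.88)]
carton [(array([269., 137., 315., 178.]), 0.77)]
scanner [(array([310., 205., 379., 268.]), 0.43)]
longcyl_mid [(array([121., 157., 149., 200.]), 0.71), (array([125., 224., 162., 253.]), 0.7), (array([177., 160., 224., 171.]), 0.62)]
0 [[174.4, 236.7], [187.3, 225.4], [199.4, 214.8]]
0.05 [[174.4, 234.5], [187.4, 223.2], [199.5, 212.7]]
```

View pics/end.png

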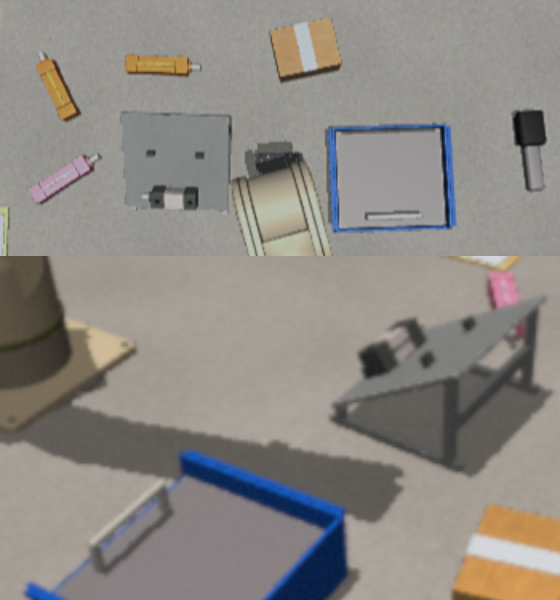

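The flap is level: its bar runs from (175,238) to (201,216), as predicted for angle 0. The short cylinder, carton and scanner are where they were, and the arm is clear.

```bash
python3 -c "
from bench import order
print(order.close_job())"
```

```text
the job is handed in; nothing more can be done
None
```

I handed the job in at about 25 s: the long cylinder lies flat and lengthwise in the front compartment, the flap is fully down over it and released, and the short cylinder, bracket, carton and scanner were left alone.

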